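Turn the cart wheel on its stand until the valve is at the top

ROBOT

A 6-joint arm with a two-finger parallel gripper is mounted at the origin on the work surface. World frame = base frame: x ahead of the robot, y to its left, z up, the work surface at z = 0. Lengths are in m, angles in rad, forces in N, time in s.
With the tool pointing down it reaches from about 0.275 to 1 m from the base axis. Payload 8.4 kg.
Tool frame: the origin (TCP) lies at the very end of the fingers, on their centre line; the grasp point (between the pads) lies 19 mm behind it; z points along the fingers, y is the line along which they close (so a half turn about z gives the same grasp; the last joint's range is limited). The gripper opens to 85 mm and grips with 20 to 120 N. Pads are 22 mm wide; open, the fingers measure 114 mm over their backs; the gripper's body (76 mm by 85 mm) begins 54 mm behind the grasp point. The pads swing forward as they close: fully open they stand 13 mm farther back than shut.
Start: joints at [1.303, 0.353, 1.633, -0, 1.155, -0.002], TCP at [0.164, 0.603, 0.231] pointing down, gripper open.
Joint ranges: [-2.63, 2.63], [-0.92, 2.1], [0.06, 2.66], [-1.3, 4.44], [0, 2.69], [-3.02, 3.02]. Speed limits (rad/s): [2.22, 2.22, 2.79, 3.14, 3.14, 3.14].

INTERFACE

Orientations are given as [roll, pitch, yaw] about the fixed x, y, z axes, in that order (R = Rz(yaw) Ry(pitch) Rx(roll)).
In Python, from bench import observe, get_image, ticket gives the robot as it stands.
- The arm moves only by the tool apply_moves, never from a script. Its argument "rows" is text: rows parted by semicolons, each of 7 numbers parted by spaces: the turn, a rotation vector about the tool's x, y, z in degrees, then the shift along the tool's x, y, z in cm, then the closure, from 0 (fully open) to 1 (shut). In form: wx wy wz tx ty tz grip; .... A call has exactly 10 rows; each row shifts and turns the commanded pose from where the row before left it, along the tool's axes as they then stand; what a row does not reach is not made up. A row lasts 1/8 s, in which the tool goes at most 62.5 mm and 10.7 degrees, less where a joint would pass 70% of its speed; a pose out of reach is approached as far as the arm can. A call is refused whole if a number of a shift passes 6.25 or a number of a turn 10.7, either way. A call with a gripper value outside its range is refused whole. The fingers move at their own pace and stop on an object; "force" is the grip in N (left out, the last holds). Time passes only in rows, so rows that do not move let the fingers close, or fill a call up. It gives the time, the measured TCP pose, the force, the opening and the grip force at its end, in the units of the state.
- observe(): the state, without advancing time (a new reading comes with each control period).
- get_image(name): name is "side" or "top" or "wrist"; returns a dict with "img" (400x640x3 uint8, red, green, blue), "fx", "fy", "cx", "cy" (pixels), "view" (4x4, takes a point from world to camera coordinates); the wrist camera has in their place "tool_from_camera" (4x4, takes a point from camera to tool coordinates, whose origin is the TCP and whose axes are the flange's). Camera axes: x right, y up, looking along -z (the intrinsics and any distortion apply to the point x, -y, -z); pixel columns grow to the right and rows downward; lengths in m; the calibration is good to about 2 mm. A picture is of the moment at which its call begins: read the wrist's pose just before it. There is no depth.
- ticket.hand_in(): hands the job in; it is judged then, once.
The state is a dict: "clock": time; "joints": joint angles; "joint_vel": joint speeds; "effort": joint torques, N m; "tcp_pos": TCP position; "tcp_rot": TCP orientation; "contact_force": force on the tool from outside, world axes, zero at the start; "torque": the same for the moment, N m; "opening": opening from 0.0 (shut) to 1.0 (fully open); "gripper_force": force on a finger pad.
Only numpy, scipy, OpenCV 4.12 (cv2) and the standard library are available. Lean on these libraries where they do the work, as an engineer would, in place of code of your own. Each camera call takes 0.05 s, during which the arm holds its last target. There are 200 camera calls.

TASK

The hand-cart wheel on the sloping stand has to be pumped up next: turn it by pushing its white spokes with the fingertips, letting go and reaching for another spoke as often as needed, until the red-capped valve stem is straight up, at the twelve o'clock (highest) point of the wheel, and leave it standing still there. Do not grip the wheel, push gently and only on the spokes, not on the tyre or rim and not on the valve stem, and leave the model house, the tin and the screwdriver where they are.

Things in the scene. Friction and masses are not known exactly. Their poses are not given: they have to be found in the camera images.
- stand: Wheel stand fixed to the bench: wooden base board 260 (x) x 400 (y) x 12 mm, two blue posts 22 mm wide at y = +-178 mm, about 190 mm high. Origin: centre of the board's underside, on the bench; z up; its -x side faces roughly to the robot.
- hub (a point): Centre of the wheel, on the axle in the wheel's mid-plane: (0, 0, 140 mm) in the stand's frame; axes as the stand's. The wheel's plane slopes 30 degrees above level, open face up and towards -x: up-slope direction (to twelve o'clock) is (cos 30, 0, sin 30), axle direction out of the open face (-sin 30, 0, cos 30). Free space behind the wheel's upper half.
- tube (a point): Middle of the 12 mm steel tube that runs along the stand's y, post to post, across the wheel's open face past the hub; its centre line is 36 mm from the wheel's mid-plane (another lies behind the wheel). Fingers reaching into the wheel can work above or below this tube but not sweep past it.
- wheel (a joint): Angle of the valve stem about the axle: 0 (or a whole turn, +-6.283) = top of the slope, twelve o'clock; grows as the valve goes from there towards the stand's +y side (counter-clockwise seen looking on to the open face). No end stops; hub friction about 0.2 N m, so it stays where it is left.
- spokes: Five white spokes, turning with the wheel. Origin: hub centre; z along the axle out of the open face, x towards the valve. Bars 16 mm wide, 22 mm deep (11 either side of the mid-plane), from the hub (24 mm radius, 50 long) to the rim (106 mm inner radius), at 36, 108, 180, 252, 324 degrees from the valve, which is thus midway between two. The openings between them go right through.
- tyre: White rim (inner radius 106 mm) and black tyre (outer radius 147 mm, 34 mm wide), one piece with the wheel; origin and axes as the spokes. Not to be pushed.
- stem: Valve stem on the inside of the rim, pointing towards the hub and bent slightly out to the open face: brass, with a red cap 14 mm thick, reaching inwards to 83 mm radius, and its end 18 mm out of the mid-plane. Origin at the hub centre, x towards the valve. Not to be pushed.
- valve (a point): Point on the valve stem, 94 mm from the axle, 8 mm out of the wheel's mid-plane towards the open face.
- house: Loose dark wooden model house 110 x 120 mm, about 125 mm high, bystander. Origin: centre of its underside.
- tin: Loose yellow-and-black tin, 80 mm across, 110 mm high, bystander. Origin: centre of its underside.
- driver: Loose screwdriver with an orange handle, lying on the bench, bystander. Its x axis runs along it.

How it is judged:
On the way, in this order (a step that is already met when the one before it is completed fails the run):
1. a spoke is pushed with the fingers while the valve is still below the hub (contact force between the fingers and spokes above 0.5 N and z of valve in the frame of stand below 0.14 m).
2. the fingers let go and are drawn out of the wheel (contact force between the fingers and spokes below 0.01 N and z of the grasp point in the frame of spokes above 0.032 m), for 0.05 s.
3. a spoke is pushed again (contact force between the fingers and spokes above 0.5 N).
At the end, for the whole second after the job is handed in: The valve stem is at the top of the wheel within 8 degrees (13 mm sideways), the wheel stands still, the fingers are clear, and the house, tin and screwdriver are within 20 mm of where they were (y of valve in the frame of stand between -0.013 and 0.013 m and z of valve in the frame of stand above 0.175 m and velocity of joint wheel between -0.05 and 0.05 rad/s and distance of each of house, tin, driver from where it was at the start of the episode below 0.02 m); the robot touches nothing.
It fails at once if the spokes are pushed or squeezed with more than 30 N (contact force between the fingers and spokes above 30 N).
It fails at once if the tyre or rim is pushed (over 3 N) (contact force between anything else and tyre above 3 N).
It fails at once if the valve stem is pushed (over 2 N) (contact force between anything else and stem above 2 N).
It fails at once if a bystander is lifted or pushed away (over 20 mm) (distance of any of house, tin, driver from where it was at the start of the episode above 0.02 m).
It also fails if it takes over 58 s, if anything falls off the work surface, if the arm or the gripper's body presses on something with over 40 N, if the wrist force passes 120 N, or if a joint passes its speed limit or range.

## Working session

There is one attempt and no reset: what is moved stays moved. The work goes in short steps, Python scripts to look and compute and a tool call to move; the robot and the scene stay as the last step left them, time stands still between calls to the robot, and variables do not carry over. Pictures are saved under pics/ and viewed, at most 10 in all, crops included, and the job is handed in when it is done.

Besides the shell and the picture viewer there is one more tool, called after "Call:" by a JSON object that holds its "method" and its "body", one argument or row to a line. apply_moves: Moves the arm, as the interface text tells. Its arguments: {"type":"object","properties":{"rows":{"type":"string"},"force":{"type":"number"}},"required":["rows"]}

```bash
mkdir -p pics; python3 - <<'E'
from bench import observe,get_image
import cv2,numpy as np
o=observe();print({k:np.round(v,3).tolist() for k,v in o.items()})
for n in("side","top"):
    d=get_image(n);cv2.imwrite(f"pics/{n}0.png",d["img"][:,:,::-1]);print(n,d["fx"],d["fy"],d["cx"],d["cy"],np.round(d["view"],4).tolist(),[k for k in d])
E
```

```text
{'clock': 0.0, 'joints': [1.303, 0.354, 1.634, 0.0, 1.155, -0.002], 'joint_vel': [-0.001, -0.001, 0.0, -0.001, -0.002, -0.001], 'effort': [-0.001, -60.522, -34.205, -0.0, 0.009, -0.0], 'tcp_pos': [0.164, 0.603, 0.231], 'tcp_rot': [-3.14, -0.0, 2.876], 'contact_force': [0.167, -0.284, 0.205], 'torque': [-0.061, -0.014, 0.03], 'gripper_force': 0.0, 'opening': 1.002}
side 500.2153757003819 500.2153757003819 312.66032121255193 193.14671430458876 [[-0.9981, -0.0605, 0.0109, 0.5492], [0.0514, -0.7254, 0.6864, -0.0834], [-0.0336, 0.6857, 0.7271, -1.4646], [0.0, 0.0, 0.0, 1.0]] ['img', 'fx', 'fy', 'cx', 'cy', 'view']
top 501.1259081429245 501.1259081429245 323.48006545469815 196.86805819157777 [[-0.0138, -0.9997, 0.0221, 0.0203], [0.9956, -0.0117, 0.0926, -0.5763], [-0.0924, 0.0233, 0.9955, -1.5948], [0.0, 0.0, 0.0, 1.0]] ['img', 'fx', 'fy', 'cx', 'cy', 'view']
```

View pics/side0.png

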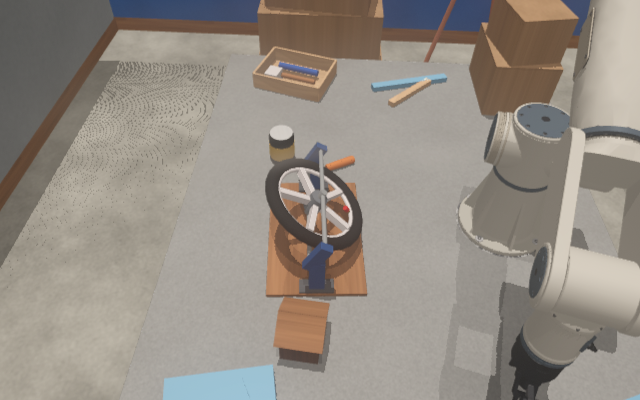

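View pics/top0.png

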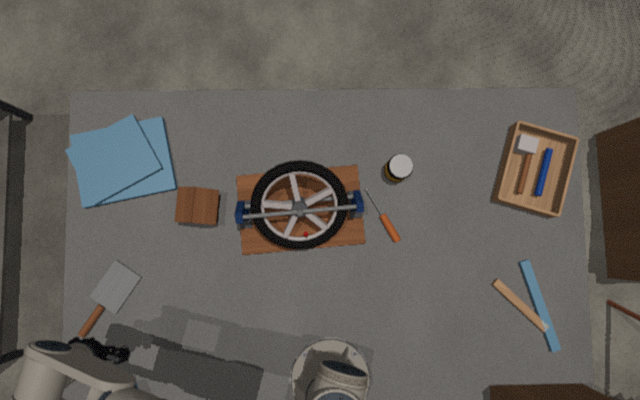

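The side view shows the wheel with its hub near (319,197) and the house and tin on either side along y. The top view shows the board with corners near (236,176), (357,165), (365,243), (243,254), the hub near (299,209), and the red valve near (306,235), close to six o'clock.

```bash
cat > h.py <<'E'
from bench import observe,get_image
import cv2,numpy as np
from scipy.spatial.transform import Rotation as Ro
def ray(d,uv):
    V=np.array(d["view"]);R=V[:3,:3];c=-R.T@V[:3,3]
    v=np.array([(uv[0]-d["cx"])/d["fx"],-(uv[1]-d["cy"])/d["fy"],-1.]);return c,R.T@v
def onz(d,uv,z):
    c,r=ray(d,uv);return c+r*(z-c[2])/r[2]
def proj(d,p):
    V=np.array(d["view"]);q=V[:3,:3]@p+V[:3,3];return np.array([d["cx"]-d["fx"]*q[0]/q[2],d["cy"]+d["fy"]*q[1]/q[2]])
def two(d1,u1,d2,u2):
    c1,r1=ray(d1,u1);c2,r2=ray(d2,u2)
    s=np.linalg.lstsq(np.c_[r1,-r2],c2-c1,rcond=None)[0]
    a,b=c1+s[0]*r1,c2+s[1]*r2;return (a+b)/2,np.linalg.norm(a-b)
def red(d,box):
    x0,x1,y0,y1=box;h=cv2.cvtColor(d["img"][y0:y1,x0:x1],cv2.COLOR_RGB2HSV).astype(int)
    m=((h[...,0]<5)|(h[...,0]>174))&(h[...,1]>170)&(h[...,2]>70)
    ys,xs=np.nonzero(m);return (xs.mean()+x0,ys.mean()+y0,len(xs)) if len(xs) else None
E
python3 - <<'E'
from h import *
t=get_image("top");s=get_image("side")
print("red",red(t,(250,350,160,255)),red(s,(260,368,150,255)))
h=cv2.cvtColor(t["img"],cv2.COLOR_RGB2HSV)
m=cv2.inRange(h,(100,90,40),(125,255,255));m[:,:230]=0;m[:,370:]=0;m[:150]=0;m[260:]=0
n,l,st,ce=cv2.connectedComponentsWithStats(m)
for i in range(1,n):
    if st[i,4]>30: print("blue",st[i],ce[i],onz(t,ce[i],.18).round(3))
h2=cv2.cvtColor(s["img"],cv2.COLOR_RGB2HSV)
print(onz(t,(299.5,209.5),.18).round(3))
for c in [(236,176),(357,165),(365,243),(243,254)]: print(c,onz(t,c,.012).round(4))
w=t["img"][150:265,225:375,::-1];w=cv2.resize(w,None,fx=5,fy=5,interpolation=cv2.INTER_CUBIC)
cv2.imwrite("pics/t1.png",w)
E
```

```text
red (np.float64(305.3333333333333), np.float64(233.8), 15) None
blue [352 191  12  21 161] [358.22981366 201.21118012] [ 0.548 -0.085  0.18 ]
blue [235 201  13  23 175] [239.63428571 212.26285714] [0.52  0.261 0.18 ]
[0.526 0.087 0.18 ]
(236, 176) [0.6496 0.2973 0.012 ]
(357, 165) [ 0.6818 -0.0991  0.012 ]
(365, 243) [ 0.426 -0.12   0.012]
(243, 254) [0.3962 0.2743 0.012 ]
```

View pics/t1.png

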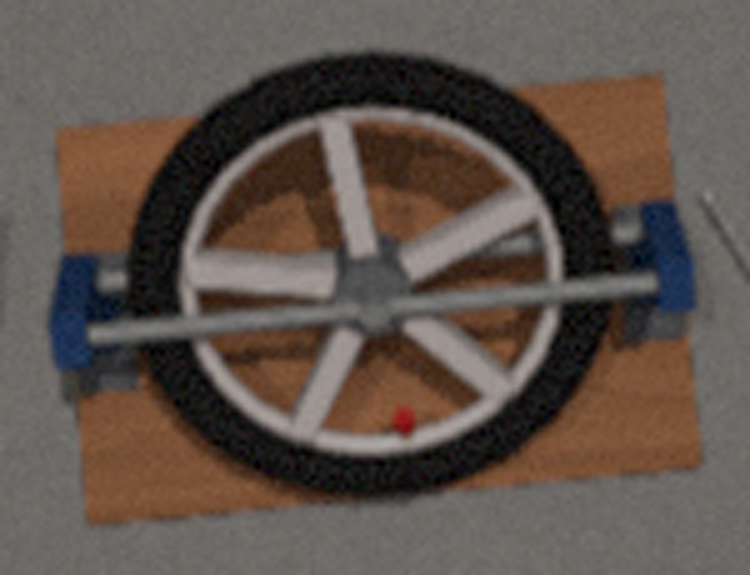

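The crop shows the board corners at full-image pixels (236.4,175.8), (357.6,165.2), (365.4,243.2) and (242.4,254.6). The red cap is at (305.3,233.8). One spoke points lower left, and the gap behind it (left, below the tube) contains no stem.

```bash
cat >> h.py <<'E'
C=np.array([[0.6496,.2973],[.6818,-.0991],[.426,-.12],[.3962,.2743]])
yaw=np.radians(4.7);Z=np.array([0,0,1.]);c=C.mean(0)
S=Ro.from_euler('z',yaw).as_matrix();hub=np.array([c[0],c[1],.14])
a=np.pi/6;up=S@[np.cos(a),0,np.sin(a)];lf=S@[0,1.,0];n=S@[-np.sin(a),0,np.cos(a)]
def pose(th,r,z):
    th=np.radians(th);e=np.cos(th)*up+np.sin(th)*lf;t=-np.sin(th)*up+np.cos(th)*lf
    return hub+r*e+z*n,np.c_[-t,-e,-n]
def cur():
    o=observe();return np.array(o["tcp_pos"]),Ro.from_euler('xyz',o["tcp_rot"]).as_matrix()
def wf(p):
    d=p-hub;u,v,z=d@up,d@lf,d@n;return np.round([np.degrees(np.arctan2(v,u))%360,np.hypot(u,v)*1e3,z*1e3],1)
def plan(src,dst,N):
    (p0,R0),(p1,R1)=src,dst
    w=Ro.from_matrix(R0.T@R1).as_rotvec()/N
    A=sum(Ro.from_rotvec(k*w).as_matrix() for k in range(N))
    s=np.linalg.solve(A,R0.T@(p1-p0))
    print(N,"rows:",np.round(np.degrees(w),2),np.round(s*100,3))
def phi(d,box=(250,350,160,255)):
    r=red(d,box)
    if r is None:return None
    cc,rr=ray(d,r[:2]);p=cc+rr*((hub+.014*n-cc)@n)/(rr@n);return wf(p),r[2]
E
python3 - <<'E'
from h import *
t=get_image("top")
print("hub",hub.round(4),"phi",phi(t))
print("proj hub face",proj(t,hub+.025*n),"tube ends",proj(t,hub+.036*n+.178*lf),proj(t,hub+.036*n-.178*lf))
for k in range(5): 
    b=np.radians(phi(t)[0][0]+36+72*k);print("spoke",np.round(np.degrees(b)%360),((proj(t,hub+.1*(np.cos(b)*up+np.sin(b)*lf)+.011*n)-[225,150])*5).round())
for th in(155,130):
    print(th);q=pose(th,.068,.09);plan(cur(),q,10);plan(cur(),q,20);print(q[0].round(3),cur()[0].round(3))
E
```

```text
hub [0.5384 0.0881 0.14  ] phi (array([186.3,  87.8,  14. ]), 15)
proj hub face [299.63827442 209.96302257] tube ends [239.04264293 217.3442493 ] [359.96200579 205.9168701 ]
spoke 222.0 [494. 388.]
spoke 294.0 [520. 213.]
spoke 6.0 [338. 138.]
spoke 78.0 [204. 274.]
spoke 150.0 [305. 425.]
155
10 rows: [-3.11 -1.29  9.27] [-6.295 -0.509  0.142]
20 rows: [-1.56 -0.64  4.63] [-3.157 -0.128  0.085]
[0.438 0.109 0.187] [0.164 0.603 0.231]
130
10 rows: [-3.56 -0.63 11.69] [-6.52   1.056 -0.156]
20 rows: [-1.78 -0.31  5.84] [-3.233  0.696 -0.061]
[0.452 0.133 0.196] [0.164 0.603 0.231]
```

```bash
python3 - <<'E'
from h import *
q=pose(126,.068,.08);p,R=cur();m=(q[0]+[0,0,.05],R)
plan((p,R),m,10);plan(m,q,20)
E
```

```text
10 rows: [0. 0. 0.] [-4.075 -3.721 -0.081]
20 rows: [-1.81 -0.25  6.04] [-0.015 -0.08   0.242]
```

Call:
{"method": "apply_moves", "body": {
  "rows": "0 0 0 -4.08 -3.72 -0.08 1;0 0 0 -4.08 -3.72 -0.08 1;0 0 0 -4.08 -3.72 -0.08 1;0 0 0 -4.08 -3.72 -0.08 1;0 0 0 -4.08 -3.72 -0.08 1;0 0 0 -4.08 -3.72 -0.08 1;0 0 0 -4.08 -3.72 -0.08 1;0 0 0 -4.08 -3.72 -0.08 1;0 0 0 -4.08 -3.72 -0.08 1;0 0 0 -4.08 -3.72 -0.08 1"
}}

```text
clock: 1.5
tcp_pos: [0.4609, 0.1353, 0.2395]
tcp_rot: [3.141, 0.001, 2.876]
contact_force: [1.5, -0.1, 0.5]
opening: -0.004
gripper_force: 0.0
```

Call:
{"method": "apply_moves", "body": {
  "rows": "-1.81 -0.25 6.04 0 -0.08 0.1 1;-1.81 -0.25 6.04 0 -0.08 0.1 1;-1.81 -0.25 6.04 0 -0.08 0.1 1;-1.81 -0.25 6.04 0 -0.08 0.1 1;-1.81 -0.25 6.04 0 -0.08 0.1 1;-1.81 -0.25 6.04 0 -0.08 0.1 1;-1.81 -0.25 6.04 0 -0.08 0.1 1;-1.81 -0.25 6.04 0 -0.08 0.1 1;-1.81 -0.25 6.04 0 -0.08 0.1 1;-1.81 -0.25 6.04 0 -0.08 0.1 1"
}}

```text
clock: 2.75
tcp_pos: [0.4559, 0.1323, 0.2283]
tcp_rot: [2.859, -0.116, 1.826]
contact_force: [-0.8, 0.8, 0.2]
opening: 0.003
gripper_force: 0.0
```

```bash
python3 - <<'E'
from h import *
o=observe();print(o["clock"],np.round(o["joints"],2),np.round(o["contact_force"],1),o["opening"])
q=pose(126,.068,.08);p,R=cur();print(p,wf(p))
plan((p,R),q,10)
E
```

```text
2.75 [ 0.18 -0.02  2.14  0.19  0.76 -0.18] [-0.8  0.8  0.2] 0.0030100409042071344
[0.45588181 0.13232194 0.22833724] [115.2  56.2 115.8]
10 rows: [-1.81 -0.25  6.01] [-0.041 -0.112  0.378]
```

Call:
{"method": "apply_moves", "body": {
  "rows": "-1.81 -0.25 6.01 -0.04 -0.11 0.38 1;-1.81 -0.25 6.01 -0.04 -0.11 0.38 1;-1.81 -0.25 6.01 -0.04 -0.11 0.38 1;-1.81 -0.25 6.01 -0.04 -0.11 0.38 1;-1.81 -0.25 6.01 -0.04 -0.11 0.38 1;-1.81 -0.25 6.01 -0.04 -0.11 0.38 1;-1.81 -0.25 6.01 -0.04 -0.11 0.38 1;-1.81 -0.25 6.01 -0.04 -0.11 0.38 1;-1.81 -0.25 6.01 -0.04 -0.11 0.38 1;-1.81 -0.25 6.01 -0.04 -0.11 0.38 1"
}}

```text
clock: 4.0
tcp_pos: [0.4597, 0.137, 0.1892]
tcp_rot: [2.815, -0.417, 0.78]
contact_force: [0.5, 0.2, 0.3]
opening: 0.001
gripper_force: 0.0
```

```bash
python3 - <<'E'
from h import *
o=observe();print(o["clock"],np.round(o["joints"],2),np.round(o["contact_force"],1),o["opening"])
p,R=cur();print(p,wf(p))
q=pose(126,.068,.08);plan((p,R),q,1);plan((p,R),pose(126,.068,-.012),10)
d=get_image("wrist");cv2.imwrite("pics/w1.png",d["img"][:,:,::-1])
T=np.array(d["tool_from_camera"]);print(T.round(3).tolist())
E
```

```text
4.0 [ 0.4  -0.02  2.33 -0.45  0.36  1.64] [0.5 0.2 0.3] 0.000889984209134874
[0.45973018 0.13698173 0.18917036] [125.9  68.   79.8]
1 rows: [-0.04 -0.04 -0.02] [-0.017  0.003 -0.022]
10 rows: [-0. -0. -0.] [-0.002  0.001  0.918]
[[0.001, 0.962, 0.273, 0.069], [1.0, -0.001, 0.0, 0.0], [0.0, 0.273, -0.962, -0.142], [0.0, 0.0, 0.0, 1.0]]
```

View pics/w1.png

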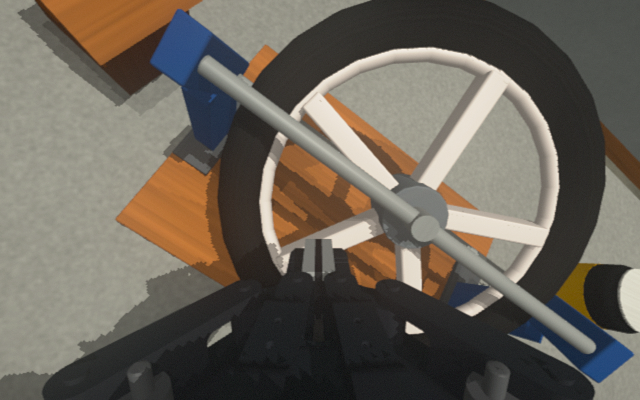

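The wrist view shows the shut fingers at (318,250). The spoke to push runs from the hub (415,210) towards (285,250), and the gap above it in the image is free of the stem, so I insert there.

Call:
{"method": "apply_moves", "body": {
  "rows": "0 0 0 0 0 0.92 1;0 0 0 0 0 0.92 1;0 0 0 0 0 0.92 1;0 0 0 0 0 0.92 1;0 0 0 0 0 0.92 1;0 0 0 0 0 0.92 1;0 0 0 0 0 0.92 1;0 0 0 0 0 0.92 1;0 0 0 0 0 0.92 1;0 0 0 0 0 0.92 1"
}}

```text
clock: 5.3
tcp_pos: [0.5059, 0.1408, 0.1086]
tcp_rot: [2.815, -0.415, 0.784]
contact_force: [0.8, 0.3, 0.5]
opening: 0.005
gripper_force: 0.0
```

```bash
python3 - <<'E'
from h import *
o=observe();print(o["clock"],np.round(o["joints"],2),np.round(o["contact_force"],1),np.round(o["torque"],2))
s=cur();print(wf(s[0]),phi(get_image("top")))
plan(s,pose(146,.068,-.012),10)
plan(pose(146,.068,-.012),pose(176,.068,-.012),10)
E
```

```text
5.3 [ 0.36  0.23  2.32 -0.97  0.16  2.15] [0.8 0.3 0.5] [-0.01  0.27  0.02]
[126.   68.1 -13.1] (array([186.5,  88.1,  14. ]), 16)
10 rows: [-0.01 -0.   -1.98] [-0.238  0.005 -0.011]
10 rows: [-0. -0. -3.] [-0.356  0.009 -0.   ]
```

```bash
cat >> h.py <<'E'
def tp(th,r,z,tilt=14):
    p,R=pose(th,r,z);return p,Ro.from_rotvec(np.radians(tilt)*lf).as_matrix()@R
def rows(src,ths,r,z,tilts):
    P=[src]+[tp(t,r,z,k) for t,k in zip(ths,tilts)]
    for A,B in zip(P,P[1:]): plan(A,B,1)
E
python3 - <<'E'
from h import *
rows(cur(),np.linspace(128,146,10),.068,-.015,np.linspace(1.4,14,10))
E
```

```text
1 rows: [ 0.69 -1.07 -1.77] [-0.214  0.031  0.121]
1 rows: [ 0.88 -1.09 -2.  ] [-0.237  0.004  0.005]
1 rows: [ 0.92 -1.06 -2.  ] [-0.237  0.004  0.009]
1 rows: [ 0.95 -1.02 -2.  ] [-0.237  0.004  0.013]
1 rows: [ 0.99 -0.99 -2.  ] [-0.237  0.005  0.016]
1 rows: [ 1.02 -0.95 -2.  ] [-0.236  0.005  0.02 ]
1 rows: [ 1.06 -0.92 -2.  ] [-0.236  0.005  0.023]
1 rows: [ 1.09 -0.88 -2.  ] [-0.236  0.006  0.025]
1 rows: [ 1.12 -0.84 -2.  ] [-0.236  0.006  0.028]
1 rows: [ 1.15 -0.8  -2.  ] [-0.235  0.007  0.03 ]
```

Call:
{"method": "apply_moves", "body": {
  "rows": "0.69 -1.07 -1.77 -0.21 0.03 0.12 1;0.88 -1.09 -2 -0.24 0 0.01 1;0.92 -1.06 -2 -0.24 0 0.01 1;0.95 -1.02 -2 -0.24 0 0.01 1;0.99 -0.99 -2 -0.24 0 0.02 1;1.02 -0.95 -2 -0.24 0 0.02 1;1.06 -0.92 -2 -0.24 0 0.02 1;1.09 -0.88 -2 -0.24 0.01 0.03 1;1.12 -0.84 -2 -0.24 0.01 0.03 1;1.15 -0.8 -2 -0.24 0.01 0.03 1"
}}

```text
clock: 6.6
tcp_pos: [0.4908, 0.1221, 0.0995]
tcp_rot: [2.911, -0.153, 1.078]
contact_force: [-29.5, 0.3, 31.8]
opening: 0.002
gripper_force: 1.5
```

```bash
cat > chk.py <<'E'
from h import *
def chk():
    o=observe();print(round(o["clock"],2),np.round(o["joints"],2),np.round(o["contact_force"],1),np.round(o["torque"],2))
    s=cur();print("fing",wf(s[0]),"tilt",np.degrees(np.arccos(-s[1][:,2]@n)).round(1),"phi",phi(get_image("top")));return s
E
python3 - <<'E'
from chk import *
s=chk()
rows(s,np.linspace(149,176,10),.068,-.015,[14]*10)
E
```

```text
6.6 [ 0.28  0.25  2.19 -0.13  0.43  0.89] [-29.5   0.3  31.8] [-0.23  0.5  -0.34]
fing [147.3  70.  -12.7] tilt 14.2 phi (array([200.4,  87.5,  14. ]), 16)
1 rows: [-0.19  0.11 -2.96] [-0.165  0.254  0.208]
1 rows: [-0.  0. -3.] [-0.353  0.014  0.042]
1 rows: [ 0. -0. -3.] [-0.354  0.013  0.038]
1 rows: [-0. -0. -3.] [-0.354  0.013  0.034]
1 rows: [ 0. -0. -3.] [-0.354  0.013  0.03 ]
1 rows: [-0. -0. -3.] [-0.355  0.012  0.026]
1 rows: [ 0. -0. -3.] [-0.355  0.012  0.022]
1 rows: [ 0. -0. -3.] [-0.355  0.011  0.017]
1 rows: [-0. -0. -3.] [-0.356  0.011  0.013]
1 rows: [-0. -0. -3.] [-0.356  0.01   0.008]
```

Call:
{"method": "apply_moves", "body": {
  "rows": "0 0 0 0 0 -0.4 1;0 0 0 0 0 -0.4 1;0 0 0 0 0 -0.3 1;0 0 0 0 0 0 1;0 0 0 0 0 0 1;0 0 0 0 0 0 1;0 0 0 0 0 0 1;0 0 0 0 0 0 1;0 0 0 0 0 0 1;0 0 0 0 0 0 1"
}}

```text
clock: 7.9
tcp_pos: [0.4905, 0.1225, 0.1107]
tcp_rot: [2.907, -0.156, 1.077]
contact_force: [-0.0, 0.5, 0.4]
opening: 0.002
gripper_force: 0.0
```

```bash
python3 - <<'E'
from chk import *
s=chk()
rows(s,np.linspace(149,176,10),.068,-.004,np.linspace(13.5,11,10))
d=get_image("side");cv2.imwrite("pics/s2.png",cv2.resize(d["img"][130:290,220:420,::-1],None,fx=4,fy=3.7))
E
```

```text
7.9 [ 0.28  0.22  2.19 -0.12  0.46  0.89] [-0.   0.5  0.4] [-0.03  0.04 -0.04]
fing [144.5  65.8  -2.9] tilt 13.9 phi (array([201.1,  87.2,  14. ]), 17)
1 rows: [-0.35  0.2  -3.03] [-0.506 -0.182  0.223]
1 rows: [-0.24  0.14 -3.  ] [-0.353  0.013  0.041]
1 rows: [-0.25  0.12 -3.  ] [-0.354  0.013  0.036]
1 rows: [-0.25  0.11 -3.  ] [-0.354  0.013  0.032]
1 rows: [-0.26  0.1  -3.  ] [-0.355  0.012  0.027]
1 rows: [-0.26  0.08 -3.  ] [-0.355  0.012  0.023]
1 rows: [-0.27  0.07 -3.  ] [-0.355  0.011  0.019]
1 rows: [-0.27  0.06 -3.  ] [-0.356  0.011  0.015]
1 rows: [-0.27  0.04 -3.  ] [-0.356  0.01   0.011]
1 rows: [-0.28  0.03 -3.  ] [-0.356  0.01   0.007]
```

View pics/s2.png

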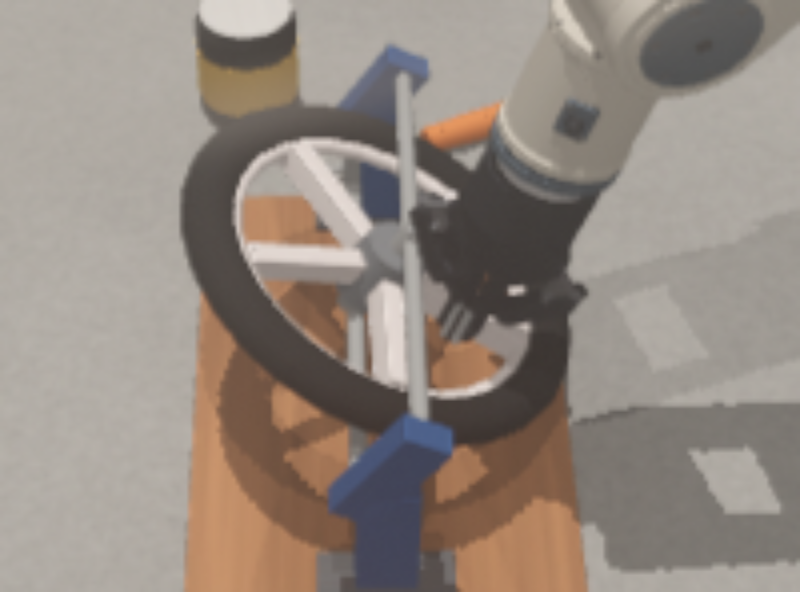

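The picture shows the fingertips in the lower-left gap against the spoke, with a knuckle close to the front tube near (420,240). The tube caused the earlier force, so I continue shallower, which gives it clearance.

Call:
{"method": "apply_moves", "body": {
  "rows": "-0.3 0.15 -3 -0.2 -0.15 0.1 1;-0.3 0.15 -3 -0.3 0 0.04 1;-0.25 0.12 -3 -0.35 0.01 0.04 1;-0.25 0.11 -3 -0.35 0.01 0.03 1;-0.26 0.1 -3 -0.36 0.01 0.03 1;-0.26 0.08 -3 -0.36 0.01 0.02 1;-0.27 0.07 -3 -0.36 0.01 0.02 1;-0.27 0.06 -3 -0.36 0.01 0.02 1;-0.27 0.04 -3 -0.36 0.01 0.01 1;-0.28 0.03 -3 -0.36 0.01 0.01 1"
}}

```text
clock: 9.25
tcp_pos: [0.4827, 0.0912, 0.1043]
tcp_rot: [2.811, -0.022, 1.588]
contact_force: [-2.6, 3.6, 1.9]
opening: 0.001
gripper_force: 1.8
```

```bash
python3 - <<'E'
from chk import *
s=chk()
rows(s,np.linspace(177,210,10),.068,-.004,[11]*10)
E
```

```text
9.25 [ 0.21  0.21  2.26 -0.12  0.35  0.31] [-2.6  3.6  1.9] [0.54 0.33 0.19]
fing [173.4  66.2  -3.3] tilt 11.0 phi (array([228.9,  88.7,  14. ]), 18)
1 rows: [-0.01  0.01 -0.94] [-0.42  -0.173  0.116]
1 rows: [ 0.   -0.   -3.67] [-0.435  0.014  0.002]
1 rows: [-0.   -0.   -3.67] [-0.435  0.014 -0.004]
1 rows: [-0.   -0.   -3.67] [-0.435  0.013 -0.009]
1 rows: [ 0.    0.   -3.67] [-0.435  0.013 -0.014]
1 rows: [ 0.    0.   -3.67] [-0.434  0.012 -0.019]
1 rows: [-0.   -0.   -3.67] [-0.434  0.012 -0.025]
1 rows: [ 0.    0.   -3.67] [-0.434  0.011 -0.03 ]
1 rows: [-0.   -0.   -3.67] [-0.434  0.011 -0.034]
1 rows: [ 0.    0.   -3.67] [-0.433  0.011 -0.039]
```

Call:
{"method": "apply_moves", "body": {
  "rows": "0 0 -2 -0.42 -0.1 0.05 1;0 0 -3.5 -0.43 0.01 0 1;0 0 -3.6 -0.43 0.01 0 1;0 0 -3.6 -0.43 0.01 -0.01 1;0 0 -3.6 -0.43 0.01 -0.01 1;0 0 -3.6 -0.43 0.01 -0.02 1;0 0 -3.6 -0.43 0.01 -0.02 1;0 0 -3.6 -0.43 0.01 -0.03 1;0 0 -3.6 -0.43 0.01 -0.03 1;0 0 -3.6 -0.43 0.01 -0.04 1"
}}

```text
clock: 10.55
tcp_pos: [0.4927, 0.0506, 0.1077]
tcp_rot: [2.854, 0.165, 2.158]
contact_force: [-1.6, 3.1, 1.9]
opening: 0.001
gripper_force: 1.8
```

```bash
python3 - <<'E'
from chk import *
s=chk()
rows(s,np.linspace(210,220,5),.068,-.004,[11]*5)
E
```

```text
10.55 [ 0.1   0.2   2.25 -0.02  0.36 -0.49] [-1.6  3.1  1.9] [0.48 0.43 0.17]
fing [210.   67.3  -3.6] tilt 11.1 phi (array([271.2,  93.6,  14. ]), 5)
1 rows: [-0.07 -0.03  0.34] [-0.006 -0.065  0.048]
1 rows: [ 0.  -0.  -2.5] [-0.295  0.004 -0.029]
1 rows: [-0.  -0.  -2.5] [-0.295  0.004 -0.031]
1 rows: [-0.  -0.  -2.5] [-0.295  0.004 -0.033]
1 rows: [-0.   0.  -2.5] [-0.295  0.004 -0.035]
```

Call:
{"method": "apply_moves", "body": {
  "rows": "0 0 0 0.3 0 0 1;0 0 0 0.1 0 -0.7 1;0 0 0 0 0 -0.8 1;0 0 0 0 0 -0.8 1;0 0 0 0 0 -0.8 1;0 0 0 0 0 -0.8 1;0 0 0 0 0 -0.8 1;0 0 0 0 0 -0.8 1;0 0 0 0 0 -0.5 1;0 0 0 0 0 0 1"
}}

```text
clock: 11.85
tcp_pos: [0.4715, 0.0522, 0.1643]
tcp_rot: [2.853, 0.165, 2.157]
contact_force: [1.2, -0.1, -0.2]
opening: -0.002
gripper_force: 0.0
```

```bash
python3 - <<'E'
from chk import *
s=chk()
plan(s,tp(134,.068,.05,11),10); plan(tp(134,.068,.05,11),tp(134,.068,-.004,11),10)
E
```

```text
11.85 [ 0.12  0.06  2.24 -0.02  0.51 -0.48] [ 1.2 -0.1 -0.2] [-0.04  0.18 -0.04]
fing [212.2  56.8  55.8] tilt 11.0 phi (array([271.5,  91.7,  14. ]), 7)
10 rows: [0.   0.   7.63] [ 0.852 -0.039  0.055]
10 rows: [0. 0. 0.] [0.074 0.072 0.53 ]
```

Call:
{"method": "apply_moves", "body": {
  "rows": "0 0 7.63 0.85 -0.04 0.06 1;0 0 7.63 0.85 -0.04 0.06 1;0 0 7.63 0.85 -0.04 0.06 1;0 0 7.63 0.85 -0.04 0.06 1;0 0 7.63 0.85 -0.04 0.06 1;0 0 7.63 0.85 -0.04 0.06 1;0 0 7.63 0.85 -0.04 0.06 1;0 0 7.63 0.85 -0.04 0.06 1;0 0 7.63 0.85 -0.04 0.06 1;0 0 7.63 0.85 -0.04 0.06 1"
}}

```text
clock: 13.15
tcp_pos: [0.4686, 0.1315, 0.1584]
tcp_rot: [2.908, -0.236, 0.873]
contact_force: [-0.5, 0.4, -0.2]
opening: 0.0
gripper_force: 0.0
```

```bash
python3 - <<'E'
from chk import *
s=chk()
plan(s,tp(134,.068,-.004,11),10)
rows(tp(134,.068,-.004,11),np.linspace(136.5,159,10),.068,-.004,[11]*10)
d=get_image("wrist");cv2.imwrite("pics/w2.png",d["img"][:,:,::-1])
E
```

```text
13.15 [ 0.33  0.09  2.22 -0.16  0.51  1.18] [-0.5  0.4 -0.2] [ 0.03  0.14 -0.03]
fing [134.5  68.5  48.9] tilt 11.1 phi (array([271.3,  91.2,  14. ]), 6)
10 rows: [-0.    0.01 -0.03] [0.079 0.075 0.518]
1 rows: [-0.   0.  -2.5] [-0.294  0.009  0.04 ]
1 rows: [ 0.   0.  -2.5] [-0.294  0.009  0.038]
1 rows: [-0.  -0.  -2.5] [-0.294  0.009  0.036]
1 rows: [-0.   0.  -2.5] [-0.295  0.009  0.034]
1 rows: [ 0.  -0.  -2.5] [-0.295  0.009  0.032]
1 rows: [-0.  -0.  -2.5] [-0.295  0.009  0.03 ]
1 rows: [ 0.  -0.  -2.5] [-0.295  0.009  0.028]
1 rows: [-0.   0.  -2.5] [-0.295  0.009  0.026]
1 rows: [ 0.  -0.  -2.5] [-0.296  0.009  0.024]
1 rows: [-0.  -0.  -2.5] [-0.296  0.008  0.021]
```

View pics/w2.png

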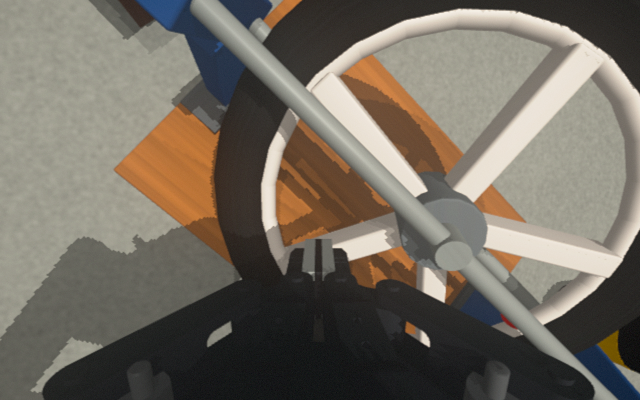

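The wrist view shows the next spoke (290,250)–(400,225) just ccw of the fingers. The red cap is at (508,322), partly under the tube, and the entry gap is free.

Call:
{"method": "apply_moves", "body": {
  "rows": "0 0 0 0.08 0.08 0.52 1;0 0 0 0.08 0.08 0.52 1;0 0 0 0.08 0.08 0.52 1;0 0 0 0.08 0.08 0.52 1;0 0 0 0.08 0.08 0.52 1;0 0 0 0.08 0.08 0.52 1;0 0 0 0.08 0.07 0.52 1;0 0 0 0.08 0.07 0.52 1;0 0 0 0.08 0.07 0.52 1;0 0 0 0.08 0.07 0.52 1"
}}

```text
clock: 14.5
tcp_pos: [0.4961, 0.1336, 0.1129]
tcp_rot: [2.907, -0.236, 0.877]
contact_force: [-0.0, -0.7, 0.3]
opening: -0.003
gripper_force: 0.0
```

Call:
{"method": "apply_moves", "body": {
  "rows": "0 0 -2.5 -0.29 0.01 0.04 1;0 0 -2.5 -0.29 0.01 0.04 1;0 0 -2.5 -0.29 0.01 0.04 1;0 0 -2.5 -0.29 0.01 0.03 1;0 0 -2.5 -0.29 0.01 0.03 1;0 0 -2.5 -0.3 0.01 0.03 1;0 0 -2.5 -0.3 0.01 0.03 1;0 0 -2.5 -0.3 0.01 0.03 1;0 0 -2.5 -0.3 0.01 0.02 1;0 0 -2.5 -0.3 0.01 0.02 1"
}}

```text
clock: 15.75
tcp_pos: [0.4844, 0.1082, 0.1053]
tcp_rot: [2.83, -0.117, 1.306]
contact_force: [-0.9, 3.3, 1.7]
opening: -0.002
gripper_force: 1.7
```

```bash
python3 - <<'E'
from chk import *
s=chk()
rows(s,np.linspace(160,187,10),.068,-.004,[11]*10)
E
```

```text
15.75 [ 0.26  0.21  2.25 -0.16  0.36  0.68] [-0.9  3.3  1.7] [0.58 0.23 0.21]
fing [158.7  67.1  -4. ] tilt 11.0 phi (array([287.3,  92.9,  14. ]), 20)
1 rows: [ 0.03 -0.01 -0.95] [-0.155 -0.087  0.028]
1 rows: [ 0. -0. -3.] [-0.355  0.011  0.022]
1 rows: [ 0.  0. -3.] [-0.355  0.011  0.018]
1 rows: [-0.  0. -3.] [-0.356  0.011  0.015]
1 rows: [-0. -0. -3.] [-0.356  0.01   0.011]
1 rows: [-0. -0. -3.] [-0.356  0.01   0.008]
1 rows: [ 0.  0. -3.] [-0.356  0.01   0.004]
1 rows: [-0. -0. -3.] [-0.356  0.009  0.001]
1 rows: [-0.  0. -3.] [-0.356  0.009 -0.003]
1 rows: [ 0. -0. -3.] [-0.356  0.009 -0.007]
```

Call:
{"method": "apply_moves", "body": {
  "rows": "0 0 -2 -0.25 -0.05 0.03 1;0 0 -3 -0.36 0.01 0.02 1;0 0 -3 -0.36 0.01 0.02 1;0 0 -3 -0.36 0.01 0.01 1;0 0 -3 -0.36 0.01 0.01 1;0 0 -3 -0.36 0.01 0.01 1;0 0 -3 -0.36 0.01 0 1;0 0 -3 -0.36 0.01 0 1;0 0 -3 -0.36 0.01 0 1;0 0 -3 -0.36 0.01 -0.01 1"
}}

```text
clock: 17.05
tcp_pos: [0.4832, 0.0737, 0.103]
tcp_rot: [2.813, 0.046, 1.785]
contact_force: [-1.7, 4.0, 0.6]
opening: 0.004
gripper_force: 1.7
```

```bash
python3 - <<'E'
from chk import *
s=chk()
rows(s,np.linspace(191,215,10),.068,-.004,[11]*10)
E
```

```text
17.05 [ 0.17  0.2   2.26 -0.08  0.34  0.02] [-1.7  4.   0.6] [0.51 0.2  0.19]
fing [188.3  67.9  -4. ] tilt 11.0 phi (array([316.5,  94.6,  14. ]), 23)
1 rows: [-0.    0.01 -2.98] [-0.315 -0.005 -0.009]
1 rows: [ 0.   -0.   -2.67] [-0.316  0.006 -0.013]
1 rows: [-0.   -0.   -2.67] [-0.316  0.006 -0.016]
1 rows: [ 0.    0.   -2.67] [-0.316  0.006 -0.018]
1 rows: [-0.   -0.   -2.67] [-0.316  0.005 -0.021]
1 rows: [ 0.    0.   -2.67] [-0.316  0.005 -0.024]
1 rows: [ 0.   -0.   -2.67] [-0.315  0.005 -0.026]
1 rows: [-0.   -0.   -2.67] [-0.315  0.005 -0.029]
1 rows: [-0.    0.   -2.67] [-0.315  0.005 -0.031]
1 rows: [ 0.   -0.   -2.67] [-0.315  0.005 -0.033]
```

Call:
{"method": "apply_moves", "body": {
  "rows": "0 0 -2.9 -0.31 0 -0.01 1;0 0 -2.67 -0.32 0.01 -0.01 1;0 0 -2.67 -0.32 0.01 -0.02 1;0 0 -2.67 -0.32 0.01 -0.02 1;0 0 -2.67 -0.32 0.01 -0.02 1;0 0 -2.67 -0.32 0.01 -0.02 1;0 0 -2.67 -0.32 0 -0.03 1;0 0 -2.67 -0.32 0 -0.03 1;0 0 -2.67 -0.32 0 -0.03 1;0 0 -2.67 -0.32 0 -0.03 1"
}}

```text
clock: 18.35
tcp_pos: [0.4949, 0.045, 0.1083]
tcp_rot: [2.868, 0.187, 2.236]
contact_force: [-1.8, 3.0, 1.5]
opening: 0.003
gripper_force: 1.7
```

```bash
python3 - <<'E'
from chk import *
s=chk();S_=get_image("side");r=red(S_,(270,365,150,250));print("side",r)
tt=get_image("top");rt=red(tt,(250,350,160,255))
if r: p,e=two(tt,rt[:2],S_,r[:2]);print(wf(p),e)
rows(s,np.linspace(217,231,10),.068,-.004,[11]*10)
E
```

```text
18.35 [ 0.09  0.2   2.24 -0.01  0.36 -0.59] [-1.8  3.   1.5] [0.48 0.42 0.25]
fing [214.9  68.9  -4. ] tilt 11.1 phi (array([342.2,  95.9,  14. ]), 21)
side None
1 rows: [-0.09 -0.04 -2.1 ] [-0.249  0.087 -0.041]
1 rows: [-0.   -0.   -1.56] [-0.183  0.001 -0.022]
1 rows: [ 0.    0.   -1.56] [-0.183  0.001 -0.022]
1 rows: [ 0.   -0.   -1.56] [-0.183  0.001 -0.023]
1 rows: [-0.    0.   -1.56] [-0.183  0.001 -0.024]
1 rows: [-0.   -0.   -1.56] [-0.183  0.001 -0.024]
1 rows: [ 0.   -0.   -1.56] [-0.183  0.001 -0.025]
1 rows: [-0.    0.   -1.56] [-0.183  0.001 -0.026]
1 rows: [ 0.    0.   -1.56] [-0.183  0.001 -0.026]
1 rows: [-0.   -0.   -1.56] [-0.183  0.001 -0.027]
```

Call:
{"method": "apply_moves", "body": {
  "rows": "-0.09 -0.04 -2.1 -0.25 0.08 -0.04 1;0 0 -1.56 -0.18 0 -0.02 1;0 0 -1.56 -0.18 0 -0.02 1;0 0 -1.56 -0.18 0 -0.02 1;0 0 -1.56 -0.18 0 -0.02 1;0 0 -1.56 -0.18 0 -0.02 1;0 0 -1.56 -0.18 0 -0.03 1;0 0 -1.56 -0.18 0 -0.03 1;0 0 -1.56 -0.18 0 -0.03 1;0 0 -1.56 -0.18 0 -0.03 1"
}}

```text
clock: 19.75
tcp_pos: [0.5082, 0.0325, 0.1155]
tcp_rot: [2.928, 0.257, 2.518]
contact_force: [-2.6, -1.0, -1.3]
opening: -0.004
gripper_force: 1.8
```

```bash
python3 - <<'E'
from chk import *
s=chk()
rows(s,np.linspace(231.5,232.5,2),.068,-.004,[11]*2)
t=get_image("top");w=t["img"][150:265,225:375,::-1];cv2.imwrite("pics/t3.png",cv2.resize(w,None,fx=5,fy=5,interpolation=cv2.INTER_CUBIC))
for f in (0,):
  for k in range(5):
    b=np.radians(f+36+72*k);print("spoke at phi0",np.round(np.degrees(b)%360),*[((proj(t,hub+q*(np.cos(b)*up+np.sin(b)*lf)+.011*n)-[225,150])*5).round() for q in(.03,.104)])
E
```

```text
19.75 [ 0.06  0.21  2.22  0.02  0.39 -0.94] [-2.6 -1.  -1.3] [-0.06  0.78 -0.02]
fing [231.4  67.8  -3.9] tilt 10.9 phi (array([358.7,  95.6,  14. ]), 25)
1 rows: [ 0.04  0.06 -0.36] [-0.009 -0.02   0.012]
1 rows: [-0. -0. -1.] [-0.117 -0.    -0.018]
spoke at phi0 36.0 [339. 256.] [254. 170.]
spoke at phi0 108.0 [326. 308.] [213. 353.]
spoke at phi0 180.0 [377. 334.] [388. 441.]
spoke at phi0 252.0 [422. 299.] [541. 322.]
spoke at phi0 324.0 [399. 250.] [464. 150.]
```

View pics/t3.png

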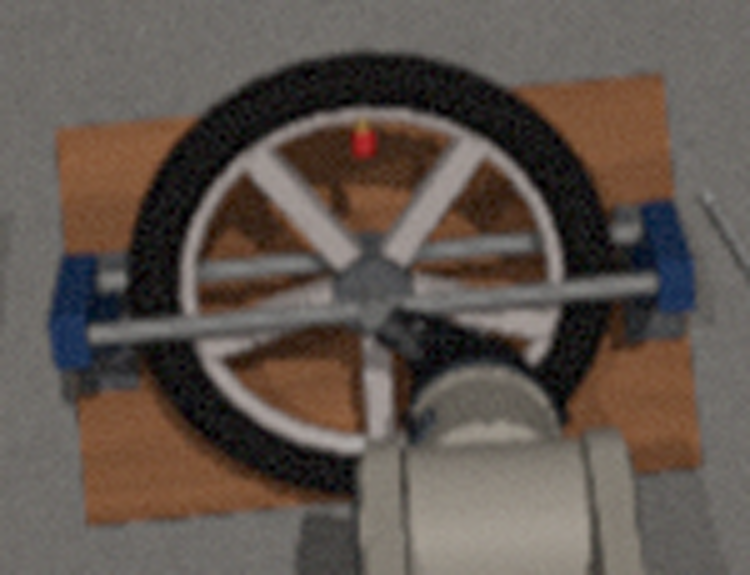

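The top view shows the red cap at the top (363,142 in the crop) with spokes on both sides at the predicted pixels, so the wheel is within about 2°. Next I withdraw.

Call:
{"method": "apply_moves", "body": {
  "rows": "0 0 0 0.2 0 0 1;0 0 0 0.1 -0.1 -0.3 1;0 0 0 0 -0.1 -0.8 1;0 0 0 0 -0.1 -0.9 1;0 0 0 0 -0.1 -0.9 1;0 0 0 0 -0.1 -0.9 1;0 0 0 0 0 -0.9 1;0 0 0 0 0 -1 1;0 0 0 0 0 -1.5 1;0 0 0 0 0 -1.5 1"
}}

```text
clock: 21.1
tcp_pos: [0.4744, 0.0278, 0.1966]
tcp_rot: [2.928, 0.257, 2.516]
contact_force: [-0.2, -0.2, -0.0]
opening: 0.002
gripper_force: 0.0
```

Call:
{"method": "apply_moves", "body": {
  "rows": "0 0 0 0 0 -1.5 1;0 0 0 0 0 -1.5 1;0 0 0 0 0 -1.5 1;0 0 0 0 0 -1 1;0 0 0 0 0 -0.5 1;0 0 0 0 0 0 1;0 0 0 0 0 0 1;0 0 0 0 0 0 1;0 0 0 0 0 0 1;0 0 0 0 0 0 1"
}}

```text
clock: 22.35
tcp_pos: [0.4552, 0.0262, 0.2524]
tcp_rot: [2.928, 0.257, 2.516]
contact_force: [-0.5, -0.3, -0.1]
opening: 0.002
gripper_force: 0.0
```

```bash
python3 - <<'E'
from chk import *
s=chk()
t=get_image("top");print(red(t,(250,350,160,255)))
V=np.array([hub+.09*up+.012*n]);print("expected at 0 (cap, r .09, z .012)",proj(t,V[0]))
r=get_image("side");print(red(r,(260,368,150,255)))
E
```

```text
22.35 [ 0.05 -0.12  2.17  0.02  0.75 -0.94] [-0.5 -0.3 -0.1] [-0.02  0.19 -0.02]
fing [250.   58.4 141.4] tilt 10.9 phi (array([358.8,  95.4,  14. ]), 25)
(np.float64(297.0833333333333), np.float64(178.70833333333334), 24)
expected at 0 (cap, r .09, z .012) [296.68491305 180.27723074]
None
```

Valve within about 1–2° of the top, wheel still, arm clear.

```bash
python3 -c "
from bench import ticket
print(ticket.hand_in())"
```

```text
the job is handed in; nothing more can be done
None
```

The valve stem is at twelve o'clock, measured about 1° off the top against the 8° allowed. The wheel is standing still, the arm is clear and the job is handed in. One slip along the way: for a moment the gripper pressed on what was most likely the front tube, with about 43 N at the wrist against the 40 N body limit. I backed off at once, but the hand-in returned no verdict, so I don't know how that was judged.

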